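# Empty the tipping tray of keg caps and re-clamp it

### The arm

A 7-joint arm with a two-finger parallel gripper is mounted at the origin on the work surface. World frame = base frame: x ahead of the robot, y to its left, z up, the work surface at z = 0. Lengths are in m, angles in degrees, forces in N, time in s.
With the tool pointing down it reaches from about 0.35 to 0.9 m from the base axis. Payload 8.1 kg.
Tool frame: the origin (TCP) lies between the finger pads; the fingertips stand 25 mm ahead of it and the grasp point (between the pads) lies 6 mm ahead of it; z points along the fingers, y is the line along which they close (so a half turn about z gives the same grasp; the last joint's range is limited). The gripper opens to 85 mm and grips with 20 to 120 N. Pads are 22 mm wide; open, the fingers measure 114 mm over their backs; the gripper's body (76 mm by 85 mm) begins 54 mm behind the grasp point. The pads swing forward as they close: fully open they stand 13 mm farther back than shut.
Start: joints at [62.132, 24.895, 1.432, 90.138, -0.665, 64.973, -4.303], TCP at [0.234, -0.58, 0.256] pointing down, gripper open.
Joint ranges: [-149.89, 149.89], [-25.12, 119.58], [-72.63, 75.52], [4.76, 147.25], [-75.54, 255.54], [6.69, 114.76], [-157.13, 157.13]. Speed limits (degrees/s): [127.2, 127.2, 172.46, 172.46, 180, 180, 180].

### API

Orientations are given as a 3x3 rotation matrix whose columns are the frame's x, y, z axes.
In Python, from cell import env, cams, outline_of gives the robot as it stands.
- The arm moves only by the tool send_rows, never from a script. Its argument "targets" is a list of rows, each a list of 3 entries, a list of its own where there are three numbers: the finger opening in mm, from 0 to 85.4, then the shift along the tool's x, y, z in mm, then the turn, a rotation vector about the tool's x, y, z in rad. In form: [[hand, [tx, ty, tz], [ax, ay, az]], ...]. A call has 1 to 5 rows; each row shifts and turns the commanded pose from where the row before left it, along the tool's axes as they then stand; what a row does not reach is not made up. A row lasts 1/10 s, in which the tool goes at most 50 mm and 8.59 degrees, less where a joint would pass 70% of its speed; a pose out of reach is approached as far as the arm can. A call is refused whole if a number of a shift passes 50 or a number of a turn 0.15, either way. A call with a gripper value outside its range is refused whole. The fingers move at their own pace and stop on an object; "newtons" is the grip in N (left out, the last holds). Time passes only in rows, so rows that do not move let the fingers close. It gives the time, the measured TCP pose, the force, the opening and the grip force at its end, in the units of the state.
- env.read_state(): the state, without advancing time (a new reading comes with each control period).
- cams.grab_frame(name): name is "scene" or "side" or "wrist"; returns a dict with "frame" (384x512x3 uint8, red, green, blue), "fx", "fy", "cx", "cy" (pixels), "position" and "attitude" of the camera in the world; the wrist camera has in their place "mount" (4x4, takes a point from camera to tool coordinates, whose origin is the TCP and whose axes are the flange's). Camera axes: x right, y up, looking along -z (the intrinsics and any distortion apply to the point x, -y, -z); pixel columns grow to the right and rows downward; lengths in m; the calibration is good to about 2 mm. The wrist camera is an equidistant fisheye: a pixel r from the principal point sees the ray r / f radians off the axis. A picture is of the moment at which its call begins: read the wrist's pose just before it. There is no depth.
- env.hand_in(): hands the job in; it is judged then, once.
Trained networks look in a picture, given as the dict that the camera call returned (one of the last four; its "shot" number tells which), for a name from the list of things; names that differ only in an ending like _2 or _b are one class to them, and where a whole thing is asked for, a point or a joint stands for the part that bears it (a point fixed in the world has none). Each returns a list of dicts, best first, with "confidence" (0 to 1); they miss things now and then, are a little off and sometimes report something else, mostly with a low value. They report only what shows in the picture. A call takes as long as a camera call. They do not tell look-alikes from the thing itself.
- outline_of(name, picture): "region" (384x512 bool, what is visible of it) and "position" ([row, column] in pixels, amid what is visible of it).
The state is a dict: "time": time; "joint_pos": joint angles; "joint_vel": joint speeds; "effort": joint torques, N m; "eef_pos": TCP position; "tcp_rot": TCP orientation; "contact_force": force on the tool from outside, world axes, zero at the start; "wrist_torque": the same for the moment, N m; "grip_width": finger opening in m; "gripper_force": force on a finger pad.
Only numpy, scipy, OpenCV 4.12 (cv2) and the standard library are available. Lean on these libraries where they do the work, as an engineer would, in place of code of your own. Each camera call takes 0.05 s, during which the arm holds its last target. There are 200 camera calls.

### The job

Flip the red cam lever of the tipping stand fully open, then tip the tray up by its red handle so that all three keg caps slide into the carton below its outlet, and lower the tray level again. With the lever still open, turn the adjusting nut clockwise until its yellow end points at the middle of the green mark, then flip the lever fully closed. Leave the bottles, glasses, coasters and tape dispenser standing where they are, and do not tip the tray while the lever is closed.

Things in the scene. Friction and masses are not known exactly. Their poses are not given: they have to be found in the camera images.
- stand: Tipping stand, fixed, on a dark steel base plate 160 x 460 mm. Origin on the table top; x points from the tray's handle to its outlet, roughly away from the robot, y left, z up. The tray is on the left (middle line y = +50 mm), the blue clamp face on a grey body on the right.
- clamp_face (a point): Centre of the blue clamp face, 180 mm up; 215 mm long up the slope, 170 mm wide, sloping 30 degrees (0.52 rad) from level and looking up and to the stand's right. In the stand's axes its outward normal is (0, -sin 30, cos 30) and up-slope, towards the tray, is (0, cos 30, sin 30). The lever is on its half nearer the robot, the nut on the further half, 80 mm apart.
- lever (a joint): Angle of the red cam lever, rad. 0: closed, lying down the slope, parallel to the face. Grows as the knob end lifts off the face and swings over up the slope, to its stop at 2.9 (open, lying back up the slope). Stays where it is left; about 2 N at the knob moves it. From 2.6 it counts as fully open.
- lever_pivot (a point): The lever's hinge axis, 26 mm off the blue face, on the middle line of the lever. The axis is level, parallel to the stand's x axis.
- lever_knob (a point): Centre of the round cross knob at the lever's end: a cylinder 20 mm in diameter and 30 mm wide, along the stand's x axis, 85 mm from the pivot. The lever's shaft is 14 mm wide, so the knob can be pinched on its two flat ends (30 mm apart) and turns between the fingers.
- nut (a joint): Angle of the nut about the blue face's normal, rad, clockwise positive as seen looking at the face. 0: the yellow end points up the slope; 1.57: it points along the stand's +x, at the middle of the green mark on the white dial, which spans 1.42 to 1.72. Stops at -0.1 and 2.2. Turns with about 0.06 N m and stays where it is left.
- nut_grip (a point): Grip point of the nut, on its axis, 38 mm off the blue face, in the middle of a black bar 60 mm long, 14 mm wide and 30 mm high (its top 52 mm off the face). Pinch the bar across its 14 mm.
- nut_pointer (a point): The end of the bar that is yellow, 30 mm from the nut's axis, at the same distance from the face as the grip point.
- tray (a joint): Tip angle of the aluminium tray, rad. 0: level, resting on its stop; grows as the handle is lifted, to a stop at 1.05. It falls back to level when let go; about 3 N at the handle lifts it. The caps slide off somewhere between 0.4 and 1.0.
- tray_hinge (a point): Middle of the tray's hinge axis, which is the open outlet edge of the tray floor and is parallel to the stand's y axis; 105 mm above the table. The tray is 160 mm long from here towards the handle and 198 mm wide outside, with 26 mm high walls on the other three sides.
- tray_handle (a point): Middle of the red handle bar: a round bar 12 mm in diameter and 112 mm long, parallel to the stand's y axis, 47 mm clear of the tray's end wall, 217 mm from the hinge axis and 18 mm above the level of the tray floor. Pinched from above it turns between the fingers.
- carton: Open cardboard carton, 210 x 250 mm and 85 mm high, walls 5 mm, that stays put on the table below the tray's outlet. Origin at the centre of its underside.
- cap_1: Yellow plastic keg cap, a disc 56 mm across and 24 mm high, lying loose on the tray. Origin at the centre of its underside.
- cap_2: Blue keg cap, the same size, on the tray. Origin at the centre of its underside.
- cap_3: Red keg cap, the same size, on the tray. Origin at the centre of its underside.
- bottle_a: Bystander: full brown glass bottle with a blue label and brass cap, 61 mm across and 225 mm tall, about 0.55 kg, standing loose on the table. Origin at the centre of its underside. Leave it standing.
- bottle_b: Bystander: full brown glass bottle with a blue label and brass cap, 61 mm across and 225 mm tall, about 0.55 kg, standing loose on the table. Origin at the centre of its underside. Leave it standing.
- bottle_c: Bystander: full brown glass bottle with a blue label and brass cap, 61 mm across and 225 mm tall, about 0.55 kg, standing loose on the table. Origin at the centre of its underside. Leave it standing.
- glass_a: Bystander: empty stemmed tasting glass, 72 mm across and 140 mm tall, loose on the table. Origin at the centre of its foot. Leave it standing.
- glass_b: Bystander: empty stemmed tasting glass, 72 mm across and 140 mm tall, loose on the table. Origin at the centre of its foot. Leave it standing.
- coasters: Bystander: stack of cork coasters, 94 mm across and 26 mm high, loose. Origin at the centre of its underside.
- tape: Bystander: table tape dispenser, about 130 x 56 mm and 96 mm high, loose. Origin at the middle of its underside.
There are look-alikes about, which are no part of the job. Of the things shaped like the cap_3, the red one is meant. Of the things that look like the cap_2, the smaller one is meant.

How it is judged (in metres and radians):
On the way, in this order (a step that is already met when the one before it is completed fails the run):
1. the lever is fully open (at least 2.6 rad) (value of joint lever above 2.6 rad), for 0.1 s.
2. the tray is tipped (more than 0.3 rad) with the lever open (value of joint tray above 0.3 rad and value of joint lever above 2.2 rad).
3. all three caps are in the carton (x of cap_1 in the frame of carton between -0.1 and 0.1 m and y of cap_1 in the frame of carton between -0.12 and 0.12 m and z of each of cap_1, cap_2, cap_3 in the frame of carton below 0.075 m and x of cap_2 in the frame of carton between -0.1 and 0.1 m and y of cap_2 in the frame of carton between -0.12 and 0.12 m and x of cap_3 in the frame of carton between -0.1 and 0.1 m and y of cap_3 in the frame of carton between -0.12 and 0.12 m), for 0.2 s.
4. the tray is level again and the nut's yellow end is on the green mark, the lever still open (value of joint tray below 0.06 rad and value of joint lever above 2.2 rad and value of joint nut between 1.41 and 1.73 rad), for 0.2 s.
5. the lever is fully closed (value of joint lever below 0.12 rad), for 0.2 s.
At the end, for the whole second after the job is handed in: All three caps lie at rest inside the carton, below its rim; the tray is level (within 0.06 rad); the nut stands at 1.57 within 0.16 rad, that is with its yellow end on the green mark; the lever is closed (below 0.12 rad) (all of step 3 and value of joint nut between 1.41 and 1.73 rad and value of joint tray below 0.06 rad and value of joint lever below 0.12 rad and linear speed of each of cap_1, cap_2, cap_3 below 0.02 m/s); the robot touches nothing.
It fails at once if the tray is tipped more than 0.15 rad while the lever is less than 1.5 rad open (value of joint tray above 0.15 rad and value of joint lever below 1.5 rad).
It fails at once if a bottle, a glass, the coasters or the tape dispenser is shoved more than 30 mm or knocked over (distance of any of bottle_a, bottle_b, bottle_c, glass_a, glass_b, coasters, tape from where it was at the start of the episode above 0.03 m or angle between any of bottle_a, bottle_b, bottle_c, glass_a, glass_b, coasters, tape's own z axis and vertical above 0.4 rad).
It also fails if it takes over 72 s, if anything falls off the work surface, if the arm or the gripper's body presses on something with over 40 N, if the wrist force passes 120 N, or if a joint passes its speed limit or range.

## Working session

There is one attempt and no reset: what is moved stays moved. The work goes in short steps, Python scripts to look and compute and a tool call to move; the robot and the scene stay as the last step left them, time stands still between calls to the robot, and variables do not carry over. Pictures are saved under pics/ and viewed, at most 10 in all, crops included, and the job is handed in when it is done.

Besides the shell and the picture viewer there is one more tool, called after "Emit:" as name([rows], argument=value, ...), one row to a line, values as JSON. send_rows: Moves the arm, as the interface text tells. Its arguments: {"type":"object","properties":{"targets":{"type":"array"},"newtons":{"type":"number"}},"required":["targets"]}

```bash
ls; mkdir -p pics; python3 - <<'E'
from cell import env,cams,outline_of
import cv2
for n in("scene","side"):
    p=cams.grab_frame(n); cv2.imwrite(f"pics/{n}0.png",p["frame"][:,:,::-1]); print(n,p["position"],p["attitude"],p["fx"],p["fy"],p["cx"],p["cy"],[k for k in p])
    for q in("stand","lever","lever_knob","nut","tray","tray_handle","carton","cap_1","bottle_a","glass_a","coasters","tape"):
        try:print(q,[(o["position"],round(o["confidence"],2),int(o["region"].sum())) for o in outline_of(q,p)])
        except Exception as e:print(q,e)
print(env.read_state())
E
```

```text
pics
scene [1.48298102 0.57665589 1.13354135] [[-0.52311899 -0.56921993  0.63429898]
 [ 0.85225364 -0.35218292  0.38682157]
 [ 0.00320272  0.74293732  0.66935333]] 491.07121065232775 491.07121065232775 248.40674183899264 190.02523415160965 ['frame', 'fx', 'fy', 'cx', 'cy', 'position', 'attitude', 'shot']
stand [([198.5, 230.6], 0.77, 6121)]
lever [([150.0, 203.7], 0.64, 106)]
lever_knob [([147.9, 205.6], 0.48, 161)]
nut [([275.2, 287.5], 0.71, 1163), ([158.8, 192.3], 0.68, 178)]
tray [([212.0, 259.2], 0.81, 2595)]
tray_handle [([213.6, 258.9], 0.89, 2683)]
carton [([266.2, 211.0], 0.87, 7142), ([149.9, 204.8], 0.65, 74)]
cap_1 [([197.8, 249.5], 0.74, 243), ([245.1, 329.3], 0.74, 253), ([207.4, 236.9], 0.64, 271), ([240.2, 147.7], 0.63, 420), ([214.7, 273.9], 0.61, 284), ([272.9, 342.8], 0.51, 310)]
bottle_a [([245.2, 306.0], 0.79, 1138), ([141.1, 179.9], 0.58, 771), ([275.0, 288.5], 0.55, 1224), ([265.1, 211.7], 0.36, 7127)]
glass_a [([176.3, 286.9], 0.9, 657), ([193.8, 165.2], 0.65, 875)]
coasters [([175.1, 254.2], 0.74, 399), ([157.4, 194.1], 0.74, 197), ([147.5, 210.9], 0.26, 91)]
[... 1266 characters left out ...]
oint_vel': array([ 0.07218248, -0.03388572,  0.01853765, -0.02279185,  0.02940918,
       -0.0170139 ,  0.09556648]), 'effort': array([ 7.85135271e-04, -6.70281100e+01,  1.02439698e+00, -3.16561818e+01,
        1.55958667e-02,  2.44527793e-03, -2.44905685e-06]), 'eef_pos': array([ 0.23399181, -0.57954954,  0.25631691]), 'tcp_rot': array([[ 9.27271726e-01,  3.74389030e-01, -2.37824612e-05],
       [ 3.74389029e-01, -9.27271726e-01, -4.37225948e-05],
       [-3.84220636e-05,  3.16388334e-05, -9.99999999e-01]]), 'contact_force': array([ 0.15416978, -0.89188364, -0.49403161]), 'wrist_torque': array([ 0.02449689, -0.02622548,  0.02777439]), 'gripper_force': 0.0, 'grip_width': 0.08509051529716631}
```

```bash
python3 - <<'E'
import cv2
for n,(a,b,c,d) in dict(scene=(100,340,110,390),side=(110,350,140,400)).items():
    i=cv2.imread(f"pics/{n}0.png")[a:b,c:d]; s=2.5 
    i=cv2.resize(i,None,fx=s,fy=s,interpolation=cv2.INTER_CUBIC); print(i.shape); cv2.imwrite(f"pics/{n}0c.png",i)
E
```

```text
(600, 700, 3)
(600, 650, 3)
```

View pics/scene0c.png

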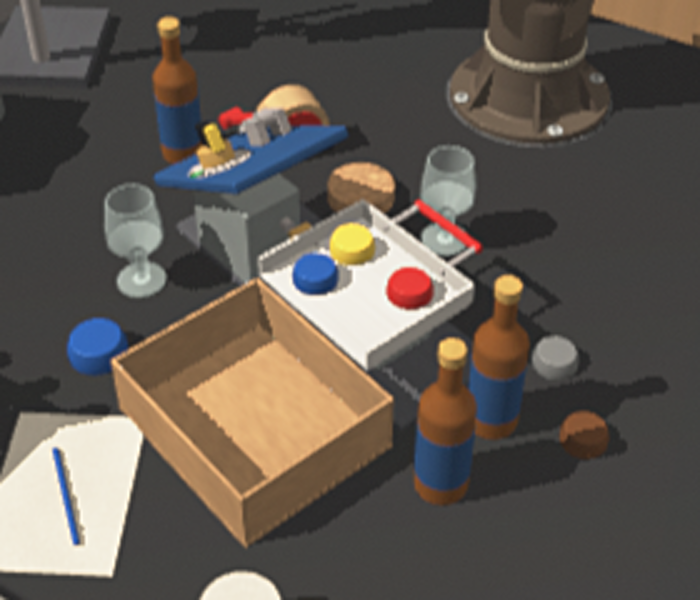

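View pics/side0c.png

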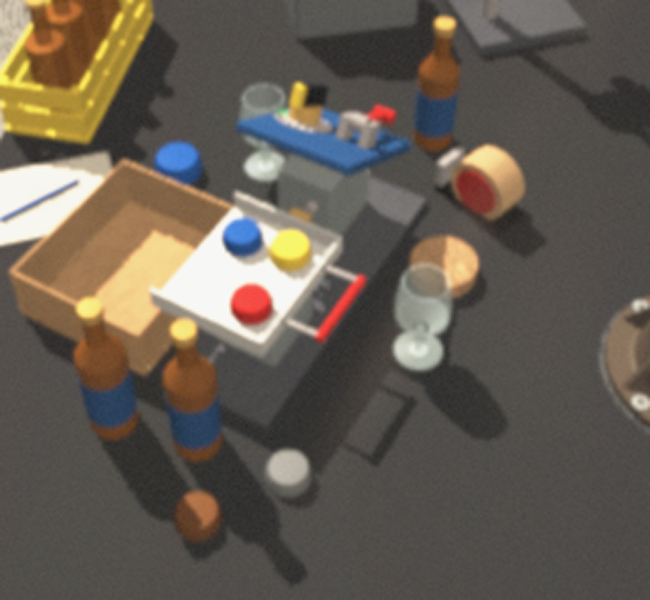

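```bash
cat >h.py <<'E'
import numpy as np, cv2
from scipy.optimize import least_squares
C=dict(scene=(np.array([1.48298102,0.57665589,1.13354135]),np.array([[-0.52311899,-0.56921993,0.63429898],[0.85225364,-0.35218292,0.38682157],[0.00320272,0.74293732,0.66935333]]),491.0712,248.4067,190.0252),
side=(np.array([0.3282569,0.9428243,1.17898237]),np.array([[-0.97726066,0.15084947,-0.14901687],[-0.21201235,-0.70679272,0.67490356],[-0.0035152,0.69115012,0.72270267]]),441.4423,259.3172,197.0521))
def proj(n,X):
    p,R,f,cx,cy=C[n]; c=(np.atleast_2d(X)-p)@R
    return np.c_[cx-f*c[:,0]/c[:,2], cy+f*c[:,1]/c[:,2]]
def onz(n,uv,z):
    p,R,f,cx,cy=C[n]; d=R@np.array([(uv[0]-cx)/f,-(uv[1]-cy)/f,-1]); return p+d*(z-p[2])/d[2]
def tri(us,ui):
    return least_squares(lambda X:np.r_[proj('scene',X)[0]-us,proj('side',X)[0]-ui],[.6,-.1,.15])
def crop(n,c): 
    o=(110,100) if n=='scene' else (140,110); return np.array(c)/2.5+o
U=np.array([0,.8660254,.5]);N=np.array([0,-.5,.8660254])
E
python3 - <<'E'
from h import *
obs={'hR':((419,206),(361,281)),'hL':((478,247),(320,335)),'tHR':((362,203),(342,241)),'tHL':((472,288),(265,350)),'tOR':((260,258),(237,195)),'tOL':((367,345),(153,291))}
mod={'hR':(-.217,-.056,.123),'hL':(-.217,.056,.123),'tHR':(-.16,-.099,.131),'tHL':(-.16,.099,.131),'tOR':(0,-.099,.131),'tOL':(0,.099,.131)}
for k,(a,b) in obs.items():
    r=tri(crop('scene',a),crop('side',b)); print(k,r.x.round(3),r.cost.round(2))
def T(p,m):
    c,s=np.cos(p[2]),np.sin(p[2]); return np.array([p[0]+c*m[0]-s*m[1],p[1]+s*m[0]+c*m[1],m[2]])
def f(p): return np.concatenate([np.r_[proj('scene',T(p,mod[k]))[0]-crop('scene',a),proj('side',T(p,mod[k]))[0]-crop('side',b)] for k,(a,b) in obs.items()])
r=least_squares(f,[.6,0,-.3]); print('hinge',r.x,np.degrees(r.x[2]),r.fun.round(1)); P=r.x
print('handle',T(P,(-.217,0,.123)))
# blue face: centre in hinge frame (cx, cy), corners
fo={(1,-1):((157,180),(318-79,128)),(1,1):((237,189),None),(-1,1):((347,128),(410,146)),}
fo={('scene',1,-1):(157,180),('scene',1,1):(237,189),('scene',-1,1):(347,128),('side',1,-1):(238,127),('side',1,1):(350,170),('side',-1,1):(410,146)}
print('face pts on side/scene:')
def g(q): 
    return np.concatenate([proj(n,T(P,np.array([q[0]+sx*.085,q[1],.18])+sy*.1075*U))[0]-crop(n,c) for (n,sx,sy),c in fo.items()])
for sw in (0,1):
    if sw: g0=g; g=lambda q:np.concatenate([proj(n,T(P,np.array([q[0]+sx*.1075,q[1],.18])+sy*.085*U))[0]-crop(n,c) for (n,sx,sy),c in fo.items()])
    r=least_squares(g,[-.08,-.2]); print(sw,r.x,r.cost,r.fun.round(1), T(P,(r.x[0],r.x[1],.18)))
r=tri(crop('scene',(233,118)),crop('side',(382,115)));print('knob',r.x,r.cost)
for n,uv,z in [('bot far','side',0)][:0]:pass
B={'glassnear':('side',(418,350)),'bottleL1':('side',(195,448)),'bottleL2':('side',(113,430)),'bottleC':('side',(434,142)),'coaster':('side',(444,275)),'tape':('side',(487,205)),'glassfar':('scene',(141,280))}
for k,(n,c) in B.items(): print(k,onz(n,crop(n,c),0).round(3))
E
```

```text
hR [0.446 0.05  0.123] 0.27
hL [0.479 0.149 0.128] 0.56
tHR [ 0.481 -0.011  0.125] 0.04
tHL [0.539 0.174 0.12 ] 0.08
tOR [ 0.634 -0.061  0.129] 0.03
tOL [0.692 0.123 0.134] 0.57
hinge [ 0.66493453  0.03214034 -0.3163617 ] -18.126190183182583 [-0.6 -1.6  1.5 -0.1  1.1  0.7  0.3  3.  -0.5 -1.5 -0.2 -1.3  0.3 -1.3
 -1.6 -2.3 -0.5 -0.8  0.  -0.5  0.6  2.5 -0.9  0.4]
handle [0.45870346 0.0996514  0.123     ]
face pts on side/scene:
0 [-0.10182612 -0.22706276] 1752.0289301105702 [  3.5  -6.7   4.4  -8.    5.1  -6.5  36.2  -7.8 -36.3 -17.8 -13.5  10.2] [ 0.49751998 -0.15197491  0.18      ]
1 [-0.10896317 -0.22122939] 1572.4905644432697 [  3.7  -3.6  -2.4  -5.2   9.4  -9.2  29.1  -7.6 -38.  -19.2  -3.1  13.5] [ 0.49255194 -0.14421061  0.18      ]
knob [ 0.46507361 -0.21813697  0.1663767 ] 0.18876755009340834
glassnear [0.365 0.046 0.   ]
bottleL1 [0.613 0.252 0.   ]
bottleL2 [0.72  0.249 0.   ]
bottleC [ 0.397 -0.365  0.   ]
coaster [ 0.347 -0.092  0.   ]
tape [ 0.301 -0.243  0.   ]
glassfar [ 0.642 -0.251  0.   ]
```

```bash
cat >>h.py <<'E'
P=np.array([0.66493,0.03214,-0.31636])
def T(p,m):
    c,s=np.cos(p[2]),np.sin(p[2]); return np.array([p[0]+c*m[0]-s*m[1],p[1]+s*m[0]+c*m[1],m[2]])
E
python3 - <<'E'
from h import *
fo={('scene',1,-1):(157,180),('scene',1,1):(237,189),('scene',-1,1):(347,128),('side',1,1):(238,127),('side',-1,1):(350,170),('side',-1,-1):(410,146)}
for a,b in((.085,.1075),(.1075,.085)):
    g=lambda q:np.concatenate([proj(n,T(P,np.array([q[0]+sx*a,q[1],.18])+sy*b*U))[0]-crop(n,c) for (n,sx,sy),c in fo.items()])
    r=least_squares(g,[-.08,-.2]); print(r.x,r.cost,r.fun.round(1), T(P,(r.x[0],r.x[1],.18)))
F=r.x
c,s=np.cos(-P[2]),np.sin(-P[2])
k=np.array([.465,-.218,.166]);d=k[:2]-P[:2];print('knob in hinge frame',c*d[0]-s*d[1],s*d[0]+c*d[1])
for (nm,a,b) in (('yellow',(213,137),(299,95)),('yellow tip',(211,130),(299,85)),('bracket',(262,125),(356,128))):
    r=tri(crop('scene',a),crop('side',b));d=r.x[:2]-P[:2];print(nm,r.x,r.cost,c*d[0]-s*d[1],s*d[0]+c*d[1])
E
```

```text
[-0.07340457 -0.21103374] 4.375124642462995 [-1.  -0.7 -0.2 -1.2  1.4 -0.3 -1.6 -0.7 -0.1  0.5  0.3  0.4] [ 0.52951365 -0.14558417  0.18      ]
[-0.07431686 -0.20303806] 137.18066616072727 [-2.3  3.7 -8.5  3.   4.8 -2.2 -5.1 -2.3  8.2  3.5  3.1  5. ] [ 0.53113415 -0.13770146  0.18      ]
knob in hinge frame -0.11218743153493414 -0.29992666554608727
yellow [ 0.57185591 -0.16695227  0.2262762 ] 0.109233807167547 -0.026515756647515452 -0.21816835409533183
yellow tip [ 0.57299989 -0.16904535  0.23878275] 0.9668188347730283 -0.024777370697574033 -0.21980166612628002
bracket [ 0.49060826 -0.15254899  0.19643354] 0.0004909665738089335 -0.1082124220520631 -0.22975675620818092
```

```bash
cat >>h.py <<'E'
from scipy.spatial.transform import Rotation as Ro
P_T=P
def W(m): return T(P,m)
Rz=Ro.from_euler('z',P[2]).as_matrix()          # stand axes in world
C0=np.array([-.0734,-.211,.18]); PIV=C0+.026*N-[.04,0,0]; NUT=C0+.038*N+[.04,0,0]
def knob(th): return PIV+.085*(-U*np.cos(th)+N*np.sin(th))
# tool down, y along stand +x : columns x,y,z in stand axes
DOWN=Rz@np.array([[0,1,0],[1,0,0],[0,0,-1.]])
def plan(wps,step=45,dr=.14,p=None,R=None):
    """wps: (pos,R,ahead_mm); prints rows from current pose"""
    from cell import env
    if p is None: s=env.read_state(); p,R=s['eef_pos'],np.array(s['tcp_rot']); print('t',round(s['time'],2),'p',p.round(4),'j',s['joint_pos'].round(0),'w',s['grip_width'])
    for q,Q in wps:
        Q=R if Q is None else Q; q=np.array(q)
        rv=Ro.from_matrix(R.T@Q).as_rotvec(); n=int(np.ceil(max(np.linalg.norm(q-p)*1e3/step,np.linalg.norm(rv)/dr,1)-1e-6)); p0,R0=p.copy(),R.copy()
        for i in range(1,n+1):
            qi=p0+(q-p0)*i/n; Qi=R0@Ro.from_rotvec(rv*i/n).as_matrix()
            t=(R.T@(qi-p)*1e3).round(1); a=Ro.from_matrix(R.T@Qi).as_rotvec().round(3)
            print([list(map(float,t)),list(map(float,a))])
            p=p+R@t/1e3; R=R@Ro.from_rotvec(a).as_matrix()
        print('--',p.round(3))
E
python3 - <<'E'
from h import *
from cell import env
k=W(knob(0));print(k,W(PIV),W(NUT))
s=env.read_state();p=s['eef_pos']
plan([([p[0],p[1],.34],None),([k[0],k[1],.36],DOWN)],step=46)
E
```

```text
[ 0.46456767 -0.21542311  0.16001666] [ 0.4874691  -0.14546402  0.20251666] [ 0.56163237 -0.176055    0.21290897]
t 1.3 p [ 0.234  -0.5795  0.2563] j [62. 25.  1. 90. -1. 65. -4.] w 0.08509051529716631
[[-0.0, 0.0, -41.8], [0.0, 0.0, 0.0]]
[[-0.0, 0.0, -41.9], [0.0, 0.0, 0.0]]
-- [ 0.234 -0.58   0.34 ]
[[35.0, -25.1, -2.0], [0.0, 0.0, -0.087]]
[[37.1, -22.0, -2.0], [0.0, 0.0, -0.087]]
[[38.8, -18.7, -2.0], [0.0, 0.0, -0.087]]
[[40.3, -15.3, -2.0], [0.0, 0.0, -0.087]]
[[41.5, -11.6, -2.0], [0.0, 0.0, -0.087]]
[[42.4, -8.1, -2.0], [0.0, 0.0, -0.087]]
[[42.8, -4.3, -2.0], [-0.0, 0.0, -0.087]]
[[43.1, -0.6, -2.0], [-0.0, 0.0, -0.088]]
[[43.0, 3.2, -2.0], [-0.0, 0.0, -0.087]]
[[42.5, 6.9, -2.0], [-0.0, 0.0, -0.087]]
-- [ 0.465 -0.215  0.36 ]
```

Emit:
send_rows([
  [85, [0, 0, -42], [0, 0, 0]],
  [85, [0, 0, -42], [0, 0, 0]],
  [85, [35, -25, -2], [0, 0, -0.087]],
  [85, [37, -22, -2], [0, 0, -0.087]],
  [85, [39, -19, -2], [0, 0, -0.087]],
])

```text
time: 1.8
eef_pos: [0.3037, -0.469, 0.3467]
tcp_rot: [[0.798, 0.603, 0.0], [0.603, -0.798, -0.001], [-0.0, 0.001, -1.0]]
contact_force: [0.8, 0.4, -0.5]
grip_width: 0.0851
gripper_force: 0.0
```

Emit:
send_rows([
  [85, [40, -15, -2], [0, 0, -0.087]],
  [85, [41.5, -11.5, -2], [0, 0, -0.087]],
  [85, [42.5, -8, -2], [0, 0, -0.087]],
  [85, [43, -4, -2], [0, 0, -0.087]],
  [85, [43, -0.5, -2], [0, 0, -0.088]],
])

```text
time: 2.3
eef_pos: [0.4196, -0.2871, 0.3567]
tcp_rot: [[0.468, 0.884, 0.0], [0.884, -0.468, -0.0], [-0.0, 0.001, -1.0]]
contact_force: [0.5, -0.2, 1.1]
grip_width: 0.085
gripper_force: 0.0
```

Emit:
send_rows([
  [60, [43, 3, -2], [0, 0, -0.087]],
  [60, [42.5, 7, -2], [0, 0, -0.087]],
  [60, [0, 0, 0], [0, 0, 0]],
  [60, [0, 0, 0], [0, 0, 0]],
])

```text
time: 2.7
eef_pos: [0.4653, -0.2151, 0.3604]
tcp_rot: [[0.309, 0.951, 0.0], [0.951, -0.309, -0.0], [-0.0, 0.0, -1.0]]
contact_force: [-1.1, -0.0, -0.3]
grip_width: 0.0599
gripper_force: 0.0
```

```bash
cat >>h.py <<'E'
def wproj(pic,st,X):
    M=np.array(pic['mount']); 
    Xt=(np.atleast_2d(X)-st['eef_pos'])@np.array(st['tcp_rot'])
    Xc=(Xt-M[:3,3])@M[:3,:3]; v=np.c_[Xc[:,0],-Xc[:,1],-Xc[:,2]]
    r=np.hypot(v[:,0],v[:,1]); th=np.arctan2(r,v[:,2])
    return np.c_[pic['cx']+pic['fx']*th*v[:,0]/r, pic['cy']+pic['fy']*th*v[:,1]/r]
def wshot(name,pts,box=None,s=1.5):
    from cell import env,cams
    st=env.read_state(); pic=cams.grab_frame('wrist'); im=pic['frame'][:,:,::-1].copy()
    im=cv2.resize(im,None,fx=s,fy=s,interpolation=cv2.INTER_CUBIC)
    for X in pts:
        u=wproj(pic,st,X)[0]; print(u.round(1)); cv2.drawMarker(im,(int(s*u[0]),int(s*u[1])),(0,255,0),cv2.MARKER_CROSS,8,1)
    cv2.imwrite(f'pics/{name}.png',im); return pic,st
E
python3 - <<'E'
from h import *
pic,st=wshot('w1',[W(knob(0)),W(PIV),W(NUT),W(NUT+.03*U),*[W(C0+a*np.array([.085,0,0])+b*.1075*U) for a in(-1,1) for b in(-1,1)]])
print(st['eef_pos'],st['joint_pos'].round(1),st['time'],pic['mount'])
E
```

```text
[249.7 175.1]
[249.7 107.7]
[338.  117.1]
[343.9  88. ]
[212.8 173.8]
[195.6 -12.5]
[349.1 174.9]
[392.    0.4]
[ 0.46532856 -0.21506242  0.36038725] [ 34.9  11.7 -19.5  94.7   4.   74.3  -3.3] 2.7 [[ 8.04433484e-04  9.54843941e-01  2.97106717e-01  7.50783215e-02]
 [ 9.99999503e-01 -5.93154411e-04 -8.01271647e-04  5.91487660e-04]
 [-5.88859218e-04  2.97107214e-01 -9.54843944e-01 -1.17036134e-01]
 [ 0.00000000e+00  0.00000000e+00  0.00000000e+00  1.00000000e+00]]
```

View pics/w1.png

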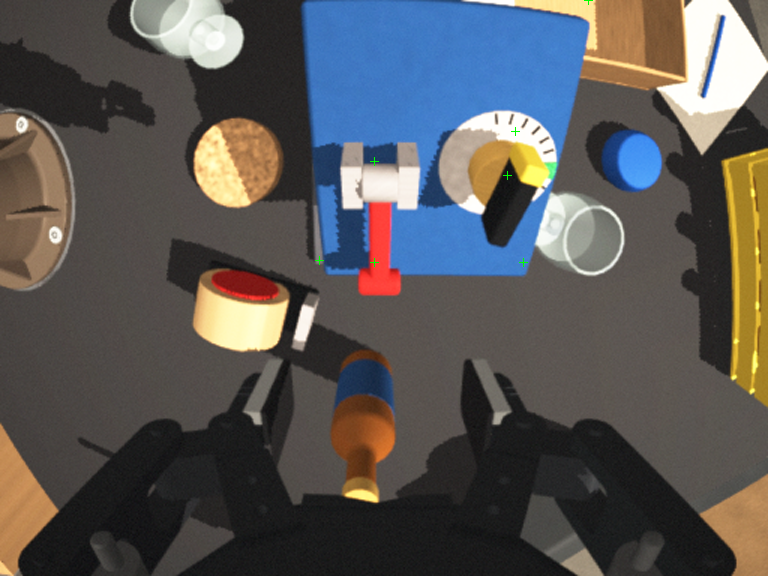

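```bash
python3 - <<'E'
from h import *
from cell import env,cams
st=env.read_state(); pic=cams.grab_frame('wrist'); print(pic['fx'],pic['cx'],pic['cy'],pic.keys())
ob={(-1,-1):(327,275),(1,-1):(526,275),(-1,1):(303,3),(1,1):(588,18)}
def g(q,full=True):
    p=np.array([P[0]+q[0],P[1]+q[1],P[2]+q[2]])
    r=[wproj(pic,st,T(p,C0+[0,0,q[3]]+a*np.array([.085,0,0])+b*.1075*U))[0]-np.array(c)/1.5 for (a,b),c in ob.items()]
    pv=PIV+[0,0,q[3]]; r.append(wproj(pic,st,T(p,pv-.085*U))[0]-np.array([379,281])/1.5)
    return np.concatenate(r)
r=least_squares(g,np.zeros(4)); print('free z',r.x,r.cost,r.fun.round(1))
r=least_squares(lambda q:g(np.r_[q,0]),np.zeros(3)); print('z fixed',r.x,r.cost,r.fun.round(1))
E
```

```text
297.3186396354542 251.01720954028778 195.20729695171542 dict_keys(['frame', 'fx', 'fy', 'cx', 'cy', 'mount', 'shot'])
free z [-0.00182586 -0.01346642  0.00676833 -0.0045326 ] 9.46595356433419 [-0.5 -0.1  0.2 -0.6 -2.3  0.6  1.7  1.7  1.3 -2.2]
z fixed [-0.00226143 -0.01345988  0.00714739] 16.369971964661477 [-1.2  1.   1.   0.4 -3.7 -0.9  3.5  0.5  1.  -1. ]
```

```bash
python3 - <<'E'
from h import *
from cell import env,cams
st=env.read_state(); R=np.array(st['tcp_rot']);out=[]
for n in('scene','side'):
    im=cams.grab_frame(n)['frame'][:,:,::-1]
    c=proj(n,st['eef_pos'])[0].astype(int); a,b=c[1]-50,c[0]-65; k=4
    cr=cv2.resize(im[a:a+130,b:b+100],None,fx=k,fy=k,interpolation=cv2.INTER_CUBIC)
    for X in [st['eef_pos']+R@np.array([0,s*.030,.02]) for s in(-1,1)]+[W(knob(0)),W(PIV)]+[W(C0+x*np.array([.085,0,0])+y*.1075*U) for x in(-1,1) for y in(-1,1)]:
        u=(proj(n,X)[0]-[b,a]+.5)*k; cv2.drawMarker(cr,tuple(int(v) for v in u),(0,255,0),cv2.MARKER_CROSS,10,1)
    out.append(cr)
cv2.imwrite('pics/chk.png',np.hstack(out))
E
```

```text
(no output)
```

View pics/chk.png

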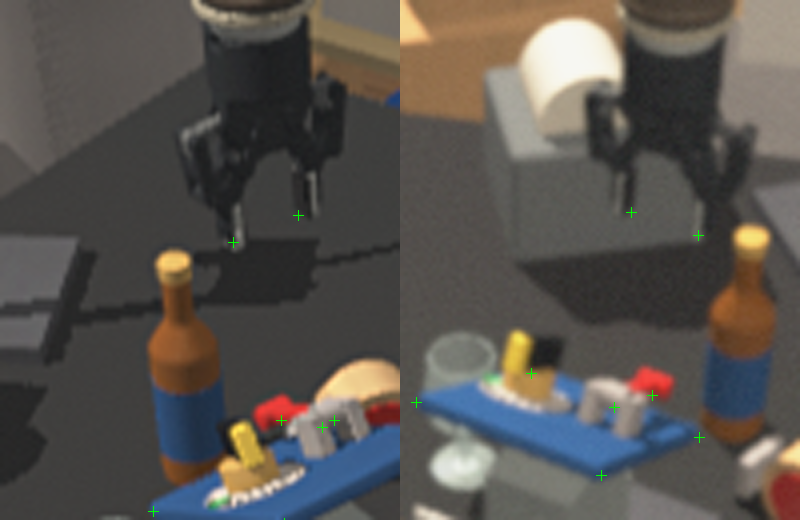

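Emit:
send_rows([
  [60, [-5, 0, 40], [0, 0, 0]],
  [60, [-5, 0, 40], [0, 0, 0]],
  [60, [0, 0, 40], [0, 0, 0]],
  [60, [0, 0, 0], [0, 0, 0]],
  [60, [0, 0, 0], [0, 0, 0]],
])

```text
time: 3.4
eef_pos: [0.4616, -0.226, 0.2409]
tcp_rot: [[0.312, 0.95, -0.001], [0.95, -0.312, 0.0], [0.0, -0.001, -1.0]]
contact_force: [-0.2, 0.2, 1.6]
grip_width: 0.06
gripper_force: 0.0
```

```bash
python3 - <<'E'
from h import *
pic,st=wshot('w2',[W(knob(0)),W(PIV),W(NUT),W(NUT+.03*U)])
print(st['eef_pos'],st['time'])
E
```

```text
[249.4 198.7]
[248.7  87.4]
[401.5 106.6]
[416.6  54.9]
[ 0.46158337 -0.22596061  0.24093097] 3.4
```

View pics/w2.png

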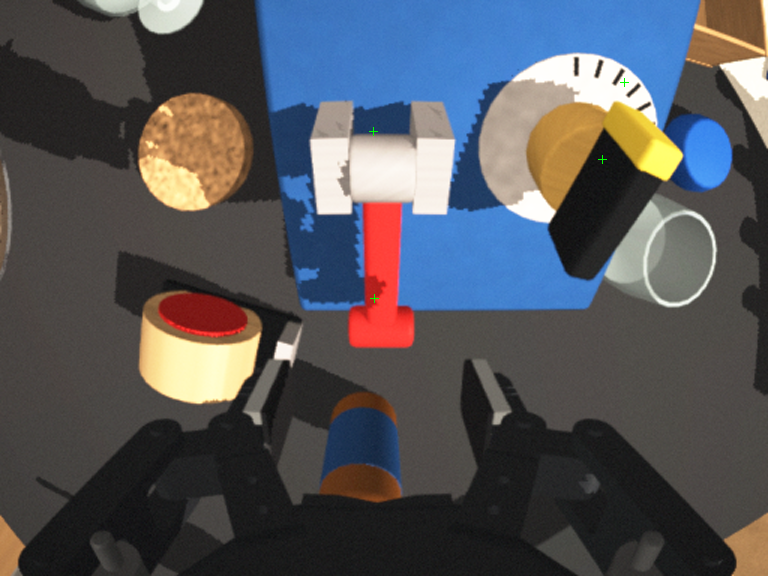

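```bash
python3 - <<'E'
from h import *
from cell import env,cams
s2=env.read_state(); pic=cams.grab_frame('wrist')
s1=dict(eef_pos=np.array([.46533,-.21506,.36039]),tcp_rot=np.array([[.309,.951,0],[.951,-.309,0],[0,0,-1]]))
for nm,a,b,m in(('knob',(379,281),(381,327),W(knob(0))),('pivot',(380,183),(382,168),W(PIV)),('BR corner',(526,275),(588,309),W(C0+[.085,0,0]-.1075*U)),('BL',(327,275),(302,308),W(C0-[.085,0,0]-.1075*U))):
    r=least_squares(lambda X:np.r_[wproj(pic,s1,X)[0]-np.array(a)/1.5,wproj(pic,s2,X)[0]-np.array(b)/1.5],m); print(nm,r.x.round(4),r.cost.round(2),(r.x-m).round(4))
    # known-height alternative
    r=least_squares(lambda X:np.r_[wproj(pic,s2,[X[0],X[1],m[2]])[0]-np.array(b)/1.5],m[:2]);print('  zfix w2',r.x.round(4),(r.x-m[:2]).round(4))
E
```

```text
knob [ 0.4647 -0.228   0.167 ] 0.36 [ 0.0001 -0.0126  0.007 ]
  zfix w2 [ 0.4642 -0.2308] [-0.0003 -0.0154]
pivot [ 0.4872 -0.1582  0.2209] 0.2 [-0.0003 -0.0128  0.0184]
  zfix w2 [ 0.4874 -0.1587] [-0.     -0.0133]
BR corner [ 0.5789 -0.2694  0.1334] 0.01 [-0.0025 -0.0089  0.0072]
  zfix w2 [ 0.5818 -0.2731] [ 0.0004 -0.0126]
BL [ 0.4192 -0.2227  0.1152] 0.24 [-0.0006 -0.0151 -0.0111]
  zfix w2 [ 0.4221 -0.2193] [ 0.0023 -0.0117]
```

```bash
python3 - <<'E'
from h import *
from cell import env,cams
s=env.read_state(); pic=cams.grab_frame('wrist'); R=np.array(s['tcp_rot'])
for z in(.015,.02,.025):
  for x in(-.011,0,.011):
    print(z,x,[(wproj(pic,s,s['eef_pos']+R@np.array([x,y,z]))[0]*1.5).round(0) for y in(-.03,.03)])
E
```

```text
0.015 -0.011 [array([290., 414.]), array([459., 415.])]
0.015 0 [array([287., 388.]), array([462., 388.])]
0.015 0.011 [array([284., 359.]), array([465., 359.])]
0.02 -0.011 [array([292., 407.]), array([457., 407.])]
0.02 0 [array([289., 381.]), array([460., 381.])]
0.02 0.011 [array([287., 352.]), array([462., 353.])]
0.025 -0.011 [array([294., 400.]), array([455., 400.])]
0.025 0 [array([292., 374.]), array([457., 374.])]
0.025 0.011 [array([289., 347.]), array([460., 347.])]
```

Emit:
send_rows([
  [60, [0, 3, 34], [0, 0, 0]],
  [60, [0, 0, 34], [0, 0, 0]],
  [28, [0, 0, 0], [0, 0, 0]],
  [28, [0, 0, 0], [0, 0, 0]],
  [28, [0, 0, 0], [0, 0, 0]],
], newtons=25)

```text
time: 4.05
eef_pos: [0.4637, -0.2259, 0.1738]
tcp_rot: [[0.311, 0.95, -0.002], [0.95, -0.311, 0.0], [-0.0, -0.002, -1.0]]
contact_force: [-6.1, 3.0, -2.2]
grip_width: 0.0292
gripper_force: 26.6
```

```bash
python3 - <<'E'
from h import *
pic,st=wshot('w3',[])
print(st['eef_pos'],st['time'],st['grip_width'],st['gripper_force'],st['contact_force'])
# arc in tool axes from the closed knob
k0=knob(0)
for th in np.arange(0,2.91,.29): print(round(th,2),((knob(th)-k0)*1e3).round(0))
E
```

```text
[ 0.46371761 -0.22589651  0.17381093] 4.05 0.029230707832229027 26.628185212612152 [-6.07522287  3.01438854 -2.20042627]
0.0 [0. 0. 0.]
0.29 [ 0. -9. 23.]
0.58 [  0. -11.  47.]
0.87 [ 0. -6. 71.]
1.16 [ 0.  5. 93.]
1.45 [  0.  23. 110.]
1.74 [  0.  44. 122.]
2.03 [  0.  68. 127.]
2.32 [  0.  93. 125.]
2.61 [  0. 116. 116.]
2.9 [  0. 135. 101.]
```

View pics/w3.png

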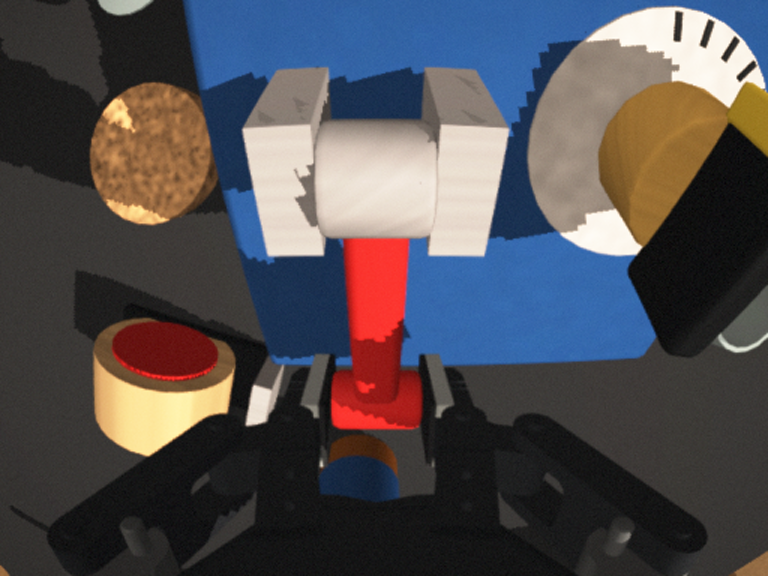

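Emit:
send_rows([
  [28, [-9, 0, -23], [0, 0, 0]],
  [28, [-2, 0, -24], [0, 0, 0]],
  [28, [5, 0, -24], [0, 0, 0]],
  [28, [11, 0, -22], [0, 0, 0]],
  [28, [18, 0, -17], [0, 0, 0]],
])

```text
time: 4.6
eef_pos: [0.4705, -0.2049, 0.285]
tcp_rot: [[0.313, 0.95, -0.001], [0.95, -0.313, -0.001], [-0.001, -0.001, -1.0]]
contact_force: [-1.4, 0.8, -9.5]
grip_width: 0.0292
gripper_force: 25.4
```

Emit:
send_rows([
  [28, [21, 0, -12], [0, 0, 0]],
  [28, [24, 0, -5], [0, 0, 0]],
  [28, [25, 0, 2], [0, 0, 0]],
  [28, [23, 0, 9], [0, 0, 0]],
  [28, [19, 0, 15], [0, 0, 0]],
])

```text
time: 5.1
eef_pos: [0.5065, -0.0954, 0.2771]
tcp_rot: [[0.31, 0.951, 0.002], [0.951, -0.31, 0.0], [0.001, 0.002, -1.0]]
contact_force: [-8.0, 3.7, 6.1]
grip_width: 0.0293
gripper_force: 25.2
```

```bash
python3 - <<'E'
from h import *
pic,st=wshot('w4',[])
print(st['eef_pos'],st['time'],st['grip_width'],st['gripper_force'],st['contact_force'])
E
```

```text
[ 0.50653702 -0.09543546  0.27713795] 5.1 0.02926934997442865 25.223709046840668 [-7.9707394   3.72717465  6.14045191]
```

View pics/w4.png

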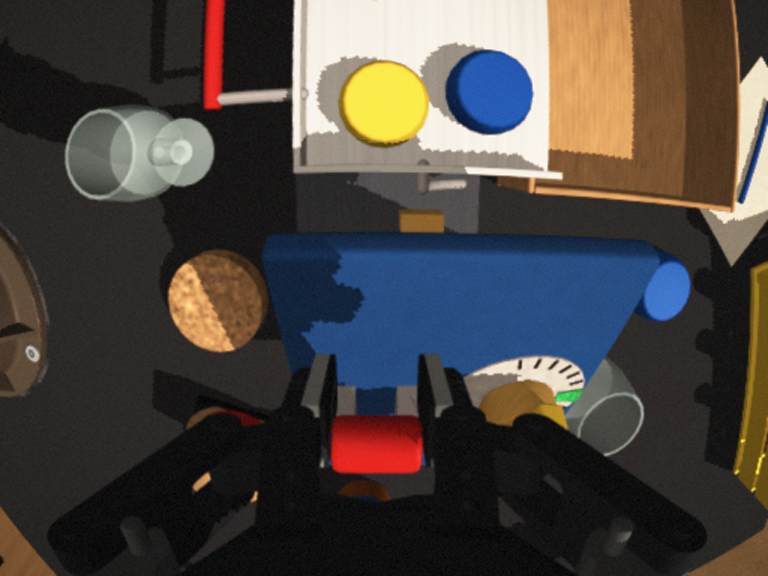

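Emit:
send_rows([
  [28, [6, 0, 5], [0, 0, 0]],
  [28, [0, 0, 0], [0, 0, 0]],
  [50, [0, 0, 0], [0, 0, 0]],
  [50, [0, 0, 0], [0, 0, 0]],
  [50, [0, 0, -30], [0, 0, 0]],
])

```text
time: 5.65
eef_pos: [0.5071, -0.0928, 0.2971]
tcp_rot: [[0.311, 0.95, -0.004], [0.95, -0.311, 0.0], [-0.001, -0.004, -1.0]]
contact_force: [0.1, -0.6, 0.5]
grip_width: 0.05
gripper_force: 0.0
```

```bash
python3 - <<'E'
from h import *
from cell import env,cams
s=dict(eef_pos=np.array([.50654,-.09544,.27714]),tcp_rot=np.array([[.31,.951,.002],[.951,-.31,0],[.001,.002,-1]]))
pic=cams.grab_frame('wrist'); cv2.imwrite('pics/w5.png',pic['frame'][:,:,::-1])
mod={(213,106):(-.217,-.056,.123),(296,170):(-.16,-.099,.131),(560,176):(0,-.099,.131)}
def f(q): return np.concatenate([wproj(pic,s,T(q,m))[0]-np.array(c)/1.5 for c,m in mod.items()])
r=least_squares(f,P); print(r.x,r.x-P,r.fun.round(1)); print('handle',T(r.x,(-.217,0,.123)))
p=cams.grab_frame('side'); i=p['frame'][100:230,200:330,::-1]; cv2.imwrite('pics/lev.png',cv2.resize(i,None,fx=4,fy=4,interpolation=2))
print(env.read_state()['eef_pos'],env.read_state()['contact_force'])
E
```

```text
[ 0.66793816  0.02822201 -0.31937269] [ 0.00300816 -0.00391799 -0.00301269] [-1.6 -0.1  1.2 -0.3  0.2  0.4]
handle [0.4619113  0.09635373 0.123     ]
[ 0.51052515 -0.09259611  0.30266592] [0.76769098 0.19348906 0.37046406]
```

View pics/lev.png

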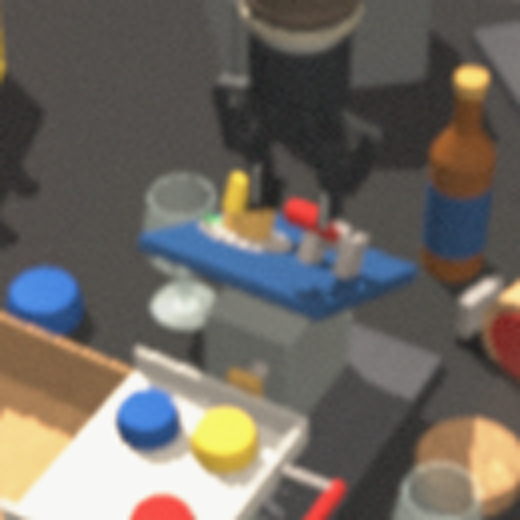

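```bash
python3 - <<'E'
from h import *
for th in (0,2.0,2.3,2.6,2.75,2.9):
    print(th,((proj('side',W(knob(th))+[0,-.005,.006])[0]-[200,100])*4).round(0))
print('piv',((proj('side',W(PIV)+[0,-.005,.006])[0]-[200,100])*4).round(0))
s=[.4605,.097]
plan([([.510,-.0926,.33],None),([.4605,.097,.26],None)])
E
```

```text
0 [372. 224.]
2.0 [342. 150.]
2.3 [327. 169.]
2.6 [312. 195.]
2.75 [305. 209.]
2.9 [299. 224.]
piv [333. 236.]
t 5.75 p [ 0.5105 -0.0926  0.3027] j [ 23.  15. -24. 100.   6.  67. -20.] w 0.04974699168355757
[[-0.1, -0.3, -27.3], [0.0, 0.0, 0.0]]
-- [ 0.51  -0.093  0.33 ]
[[32.9, -21.3, 13.9], [0.0, 0.0, 0.0]]
[[33.0, -21.3, 13.9], [0.0, 0.0, 0.0]]
[[32.9, -21.3, 13.8], [0.0, 0.0, 0.0]]
[[32.9, -21.4, 13.9], [0.0, 0.0, 0.0]]
[[32.9, -21.3, 13.9], [0.0, 0.0, 0.0]]
-- [0.46  0.097 0.26 ]
```

```bash
python3 - <<'E'
from h import *
from cell import env,cams
s=env.read_state();pic=cams.grab_frame('wrist'); f=pic['frame'].astype(int)
m=(f[:,:,0]>140)&(f[:,:,1]<70)&(f[:,:,2]<70); n,l,st,c=cv2.connectedComponentsWithStats(m.astype('uint8'))
print([(st[i],c[i].round(1)) for i in range(1,n) if st[i][4]>60])
for th in(2.3,2.6,2.75,2.9):print(th,wproj(pic,s,W(knob(th))+[0,-.0126,.007])[0].round(1))
E
```

```text
[(array([142,   0,  12,  79, 796], dtype=int32), array([146.9,  38.1])), (array([239,   0,  31,  11, 171], dtype=int32), array([255.5,   3.2])), (array([ 220,  252,   52,   34, 1376], dtype=int32), array([245.5, 267.2]))]
2.3 [247.  339.3]
2.6 [246.7 298.9]
2.75 [246.7 276.7]
2.9 [246.6 255. ]
```

Emit:
send_rows([
  [70, [0, 0, -27], [0, 0, 0]],
  [70, [33, -21.5, 8], [0, 0, 0]],
  [70, [33, -21.5, 8], [0, 0, 0]],
  [70, [33, -21.5, 12], [0, 0, 0]],
  [70, [33, -21, 20], [0, 0, 0]],
])

```text
time: 6.3
eef_pos: [0.4685, 0.061, 0.278]
tcp_rot: [[0.312, 0.95, 0.003], [0.95, -0.312, 0.0], [0.001, 0.003, -1.0]]
contact_force: [1.3, 0.3, -0.2]
grip_width: 0.0697
gripper_force: 0.0
```

Emit:
send_rows([
  [70, [33, -21, 22], [0, 0, 0]],
  [60, [0, 0, 0], [0, 0, 0]],
  [60, [0, 0, 0], [0, 0, 0]],
])

```text
time: 6.6
eef_pos: [0.4583, 0.098, 0.2551]
tcp_rot: [[0.309, 0.951, -0.001], [0.951, -0.309, -0.0], [-0.001, -0.0, -1.0]]
contact_force: [0.8, -0.9, -0.6]
grip_width: 0.0601
gripper_force: 0.0
```

```bash
python3 - <<'E'
from h import *
from cell import env,cams
Q=[.66794,.02822,-.31937]
s=env.read_state();pic=cams.grab_frame('wrist');print(s['eef_pos'],s['time']); f=pic['frame'].astype(int)
cv2.imwrite('pics/w6.png',pic['frame'][:,:,::-1])
m=(f[:,:,0]>130)&(f[:,:,1]<70)&(f[:,:,2]<70); n,l,st,c=cv2.connectedComponentsWithStats(m.astype('uint8'))
print([(st[i],c[i].round(1)) for i in range(1,n) if st[i][4]>60])
i=max((i for i in range(1,n)),key=lambda i:st[i][3] if abs(c[i][0]-250)<60 else 0); ys,xs=np.where(l==i)
ends=[(xs[ys<ys.min()+4].mean(),ys.min()),(xs[ys>ys.max()-4].mean(),ys.max())]; print(ends)
for e in [c[i],*ends]: print(least_squares(lambda X:wproj(pic,s,[X[0],X[1],.123])[0]-e,s['eef_pos'][:2]).x)
for y in(-.056,0,.056): print(y,wproj(pic,s,T(Q,(-.217,y,.123)))[0].round(1),T(Q,(-.217,y,.123)))
E
```

```text
[0.45829444 0.09797867 0.25514217] 6.6
[(array([ 348,  122,   48,   54, 2043], dtype=int32), array([371.7, 148.4])), (array([ 250,  132,   14,  122, 1458], dtype=int32), array([256.3, 191.7]))]
[(np.float64(256.63829787234044), np.int64(132)), (np.float64(255.5), np.int64(253))]
[0.46361413 0.09700256]
[0.47973087 0.14649145]
[0.44459308 0.0394841 ]
-0.056 [254.  249.8] [0.44433072 0.04318289 0.123     ]
0 [254.7 192.9] [0.46191295 0.09635116 0.123     ]
0.056 [255.3 128.7] [0.47949519 0.14951943 0.123     ]
```

Emit:
send_rows([
  [40, [0, 5, 30], [0, 0, 0]],
  [40, [0, 0, 35], [0, 0, 0]],
  [40, [0, 0, 35], [0, 0, 0]],
  [40, [0, 0, 25], [0, 0, 0]],
  [10, [0, 0, 0], [0, 0, 0]],
], newtons=40)

```text
time: 7.15
eef_pos: [0.4624, 0.0938, 0.1281]
tcp_rot: [[0.313, 0.95, -0.004], [0.95, -0.313, -0.002], [-0.003, -0.004, -1.0]]
contact_force: [0.3, -0.2, -0.0]
grip_width: 0.027
gripper_force: 0.0
```

Emit:
send_rows([
  [8, [0, 0, 0], [0, 0, 0]],
  [8, [0, 0, 0], [0, 0, 0]],
  [8, [0, 0, 0], [0, 0, 0]],
])

```text
time: 7.45
eef_pos: [0.4618, 0.0955, 0.1313]
tcp_rot: [[0.311, 0.95, -0.003], [0.95, -0.311, -0.001], [-0.002, -0.002, -1.0]]
contact_force: [-7.6, 0.5, -2.1]
grip_width: 0.0104
gripper_force: 38.9
```

```bash
python3 - <<'E'
import numpy as np
h=np.array([-217,18.]);q=h
for a in np.arange(.1,1.05,.1):
    n=np.array([h[0]*np.cos(a)+h[1]*np.sin(a),-h[0]*np.sin(a)+h[1]*np.cos(a)]); print(round(a,2),(n-q).round(0),(n-h).round(0)); q=n
E
```

```text
0.1 [ 3. 22.] [ 3. 22.]
0.2 [ 5. 21.] [ 8. 43.]
0.3 [ 7. 21.] [15. 63.]
0.4 [ 9. 20.] [24. 83.]
0.5 [11. 19.] [ 35. 102.]
0.6 [13. 18.] [ 48. 119.]
0.7 [15. 16.] [ 63. 136.]
0.8 [16. 15.] [ 79. 150.]
0.9 [17. 13.] [ 96. 163.]
1.0 [19. 11.] [115. 174.]
```

Emit:
send_rows([
  [8, [0, 3, -22], [0, 0, 0]],
  [8, [0, 5, -21], [0, 0, 0]],
  [8, [0, 7, -21], [0, 0, 0]],
  [8, [0, 9, -20], [0, 0, 0]],
  [8, [0, 5, -10], [0, 0, 0]],
])

```text
time: 7.95
eef_pos: [0.4905, 0.0861, 0.2272]
tcp_rot: [[0.312, 0.95, 0.0], [0.95, -0.312, -0.001], [-0.001, 0.0, -1.0]]
contact_force: [-4.6, -2.3, -1.7]
grip_width: 0.0103
gripper_force: 39.0
```

Emit:
send_rows([
  [8, [0, 6, -9], [0, 0, 0]],
  [8, [0, 6, -9], [0, 0, 0]],
  [8, [0, 7, -9], [0, 0, 0]],
  [8, [0, 7, -8], [0, 0, 0]],
  [8, [0, 7, -8], [0, 0, 0]],
])

```text
time: 8.45
eef_pos: [0.5207, 0.0762, 0.2692]
tcp_rot: [[0.311, 0.95, -0.002], [0.95, -0.311, -0.001], [-0.001, -0.002, -1.0]]
contact_force: [-7.6, -1.1, 0.8]
grip_width: 0.0105
gripper_force: 39.1
```

Emit:
send_rows([
  [8, [0, 8, -8], [0, 0, 0]],
  [8, [0, 8, -7], [0, 0, 0]],
  [8, [0, 8, -7], [0, 0, 0]],
  [8, [0, 9, -6], [0, 0, 0]],
  [8, [0, 9, -6], [0, 0, 0]],
])

```text
time: 8.95
eef_pos: [0.561, 0.063, 0.3041]
tcp_rot: [[0.311, 0.95, -0.001], [0.95, -0.311, -0.001], [-0.001, -0.001, -1.0]]
contact_force: [-11.3, -1.0, 11.4]
grip_width: 0.0105
gripper_force: 39.8
```

```bash
python3 - <<'E'
import cv2
from cell import env,cams
i=cams.grab_frame('scene')['frame'][120:330,120:330,::-1]; cv2.imwrite('pics/tip.png',cv2.resize(i,None,fx=2.8,fy=2.8,interpolation=2))
print(env.read_state()['eef_pos'],env.read_state()['contact_force'])
E
```

```text
[0.56261454 0.06246489 0.30523785] [-9.45683593 -3.20206782 12.09741866]
```

View pics/tip.png

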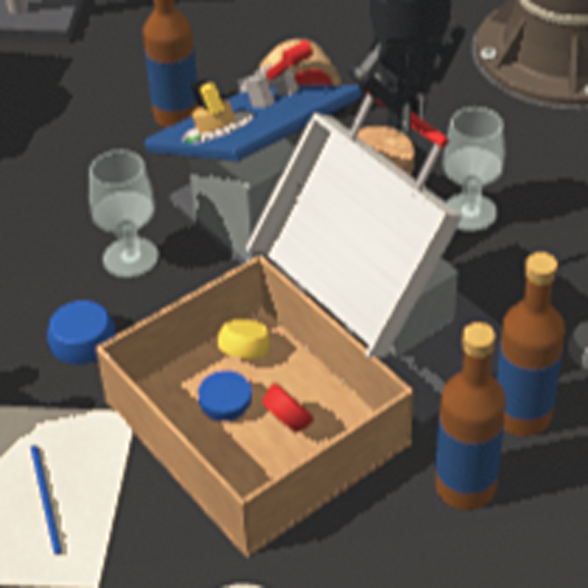

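Emit:
send_rows([
  [8, [0, -9, 7], [0, 0, 0]],
  [8, [0, -17, 13], [0, 0, 0]],
  [8, [0, -16, 15], [0, 0, 0]],
  [8, [0, -15, 16], [0, 0, 0]],
  [8, [0, -13, 18], [0, 0, 0]],
])

```text
time: 9.5
eef_pos: [0.4944, 0.0848, 0.2342]
tcp_rot: [[0.312, 0.95, 0.001], [0.95, -0.312, -0.001], [-0.001, 0.001, -1.0]]
contact_force: [-2.0, -2.8, 0.3]
grip_width: 0.0102
gripper_force: 40.7
```

Emit:
send_rows([
  [8, [0, -11, 19], [0, 0, 0]],
  [8, [0, -9, 20], [0, 0, 0]],
  [8, [0, -7, 21], [0, 0, 0]],
  [8, [0, -5, 21], [0, 0, 0]],
  [8, [0, -3, 23], [0, 0, 0]],
])

```text
time: 10.0
eef_pos: [0.4618, 0.0957, 0.1294]
tcp_rot: [[0.312, 0.95, 0.0], [0.95, -0.312, -0.001], [-0.001, 0.001, -1.0]]
contact_force: [-16.2, -8.2, 90.5]
grip_width: 0.0101
gripper_force: 57.8
```

Emit:
send_rows([
  [8, [0, 0, 0], [0, 0, 0]],
  [40, [0, 0, 0], [0, 0, 0]],
  [40, [0, 0, 0], [0, 0, 0]],
  [40, [0, 0, -35], [0, 0, 0]],
  [40, [0, 0, -45], [0, 0, 0]],
])

```text
time: 10.5
eef_pos: [0.4619, 0.0961, 0.2091]
tcp_rot: [[0.311, 0.95, -0.002], [0.95, -0.311, 0.0], [-0.001, -0.002, -1.0]]
contact_force: [1.7, -0.1, 0.1]
grip_width: 0.04
gripper_force: 0.0
```

```bash
cat >>h.py <<'E'
FACE=Rz@np.array([[0,1,0],[U[1],0,-N[1]],[U[2],0,-N[2]]])
FACE=np.c_[Rz@U,Rz@[1,0,0],-Rz@N]
NW=W(NUT)+np.array([0,-.010,.006]); NV=Rz@N
E
python3 - <<'E'
from h import *
print(np.linalg.det(FACE),NW)
plan([([.47,.07,.33],None),(NW+.12*NV,FACE)],step=48)
E
```

```text
0.9999999934451597 [ 0.56163237 -0.186055    0.21890897]
t 10.5 p [0.4619 0.0961 0.2091] j [  7.  17. -31. 112.  10.  54. -47.] w 0.03999442916581731
[[-7.5, 5.2, -40.3], [0.0, 0.0, 0.0]]
[[-7.4, 5.2, -40.3], [0.0, 0.0, 0.0]]
[[-7.5, 5.1, -40.3], [0.0, 0.0, 0.0]]
-- [0.47 0.07 0.33]
[[-39.3, 23.8, 1.0], [-0.0, 0.075, -0.0]]
[[-39.2, 23.8, -1.9], [-0.001, 0.075, -0.0]]
[[-39.0, 23.9, -4.9], [0.0, 0.075, -0.0]]
[[-38.4, 23.8, -7.8], [-0.0, 0.075, -0.0]]
[[-37.9, 23.8, -10.6], [-0.0, 0.074, -0.0]]
[[-36.9, 23.8, -13.4], [-0.001, 0.075, -0.0]]
[[-35.8, 23.9, -16.1], [0.0, 0.075, -0.0]]
-- [ 0.543 -0.243  0.323]
```

Emit:
send_rows([
  [60, [-7.5, 5, -45], [0, 0, 0]],
  [60, [-7.5, 5, -45], [0, 0, 0]],
  [60, [-7.5, 5, -45], [0, 0, 0]],
  [60, [-39, 24, -14], [0, 0.075, 0]],
  [60, [-39, 24, -2], [0, 0.075, 0]],
])

```text
time: 11.0
eef_pos: [0.4934, -0.0181, 0.3617]
tcp_rot: [[0.301, 0.952, 0.057], [0.941, -0.306, 0.143], [0.154, 0.011, -0.988]]
contact_force: [1.8, 0.1, -1.6]
grip_width: 0.0601
gripper_force: 0.0
```

Emit:
send_rows([
  [60, [-39, 24, -5], [0, 0.075, 0]],
  [60, [-38.5, 24, -8], [0, 0.075, 0]],
  [60, [-38, 24, -8], [0, 0.075, 0]],
  [60, [-37, 24, -3], [0, 0.075, 0]],
  [60, [-36, 24, 0], [0, 0.075, 0]],
])

```text
time: 11.5
eef_pos: [0.5483, -0.2354, 0.327]
tcp_rot: [[0.267, 0.95, 0.162], [0.822, -0.312, 0.476], [0.502, 0.006, -0.865]]
contact_force: [1.5, 0.6, 1.0]
grip_width: 0.0605
gripper_force: 0.0
```

Emit:
send_rows([
  [60, [0, 0, 0], [0, 0, 0]],
])

```text
time: 11.6
eef_pos: [0.5459, -0.2416, 0.3198]
tcp_rot: [[0.281, 0.947, 0.158], [0.818, -0.322, 0.476], [0.502, -0.005, -0.865]]
contact_force: [-0.3, -0.1, -0.8]
grip_width: 0.0602
gripper_force: 0.0
```

```bash
python3 - <<'E'
from h import *
pic,st=wshot('w7',[NW,NW+Rz@U*.03,NW+.014*NV])
print(st['eef_pos'],st['joint_pos'].round(0),st['time']); print((np.array(st['tcp_rot'])-FACE).round(3)); np.savez('w7.npz',p=st['eef_pos'],R=st['tcp_rot'])
plan([(NW+.12*NV,FACE)])
E
```

```text
[247.1 198.5]
[246.5 162.8]
[246.9 204. ]
[ 0.54590669 -0.24164298  0.31977556] [ 47.  27. -19.  86. -22.  76.  17.] 11.6
[[ 0.012 -0.004  0.002]
 [-0.005 -0.011  0.001]
 [ 0.002 -0.005  0.001]]
t 11.65 p [ 0.5466 -0.2373  0.3222] j [ 47.  27. -19.  86. -22.  76.  17.] w 0.060006030970866306
[[-5.4, -1.6, -3.9], [0.001, -0.002, -0.008]]
-- [ 0.543 -0.243  0.323]
```

View pics/w7.png

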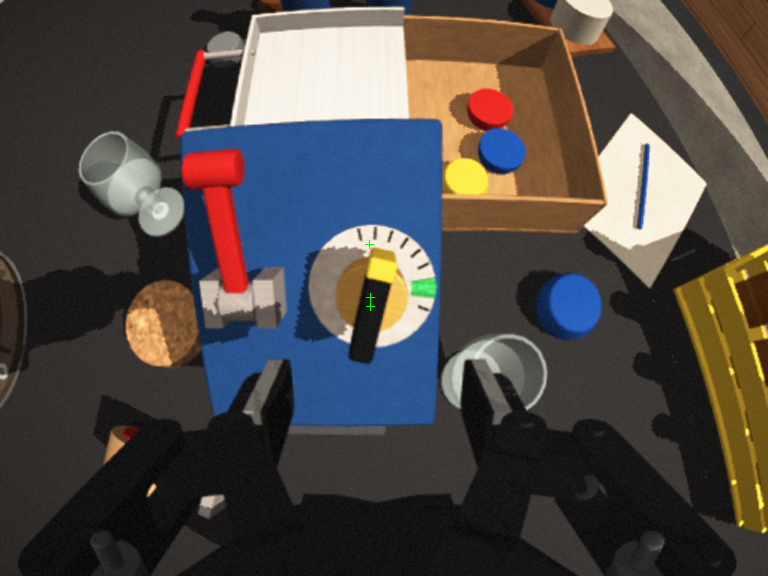

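Emit:
send_rows([
  [50, [-4.5, 1, 5], [0, 0, 0.1]],
  [45, [0, 0, 25], [0, 0, 0.1]],
  [45, [0, 0, 35], [0, 0, 0]],
  [45, [0, 0, 35], [0, 0, 0]],
  [45, [0, 0, 0], [0, 0, 0]],
], newtons=40)

```text
time: 12.15
eef_pos: [0.5619, -0.1837, 0.2346]
tcp_rot: [[0.449, 0.881, 0.151], [0.745, -0.463, 0.48], [0.492, -0.103, -0.864]]
contact_force: [0.1, -0.0, 0.1]
grip_width: 0.0446
gripper_force: 0.0
```

Emit:
send_rows([
  [12, [0, 0, 0], [0, 0, 0]],
  [12, [0, 0, 0], [0, 0, 0]],
  [12, [0, 0, 0], [0, 0, 0]],
])

```text
time: 12.45
eef_pos: [0.5628, -0.1892, 0.2384]
tcp_rot: [[0.452, 0.878, 0.157], [0.745, -0.468, 0.476], [0.491, -0.098, -0.865]]
contact_force: [-6.2, 1.1, 8.5]
grip_width: 0.0128
gripper_force: 39.0
```

```bash
python3 - <<'E'
from h import *
from cell import env
s=env.read_state(); R=np.array(s['tcp_rot']); print(s['wrist_torque'],s['grip_width'],s['joint_pos'].round(0))
print('rel FACE',Ro.from_matrix(FACE.T@R).as_rotvec().round(3),'nut rel tool mm',(R.T@(NW-s['eef_pos'])*1e3).round(1))
E
```

```text
[0.45999275 0.90123624 0.49830508] 0.012848448452837651 [ 42.  29. -19.  94. -23.  64.   8.]
rel FACE [-0.001  0.001  0.199] nut rel tool mm [-7.8 -0.6 18.1]
```

Emit:
send_rows([
  [12, [0, 1, 0], [0, 0, 0.137]],
  [12, [0, 1, 0], [0, 0, 0.137]],
  [12, [0, 1, 0], [0, 0, 0.137]],
  [12, [0, 1, 0], [0, 0, 0.137]],
  [12, [0, 1, 0], [0, 0, 0.137]],
])

```text
time: 12.95
eef_pos: [0.5683, -0.1949, 0.2364]
tcp_rot: [[0.907, 0.388, 0.162], [0.274, -0.838, 0.471], [0.319, -0.383, -0.867]]
contact_force: [8.1, -5.1, -7.9]
grip_width: 0.013
gripper_force: 38.9
```

Emit:
send_rows([
  [12, [0, 1, 0], [0, 0, 0.137]],
  [12, [0, 1, 0], [0, 0, 0.137]],
  [12, [0, 1, 0], [0, 0, 0.137]],
  [12, [0, 1, 0], [0, 0, 0.137]],
  [12, [0, 1, 0], [0, 0, 0.137]],
])

```text
time: 13.45
eef_pos: [0.5688, -0.2024, 0.2325]
tcp_rot: [[0.947, -0.277, 0.163], [-0.321, -0.824, 0.467], [0.005, -0.494, -0.869]]
contact_force: [10.3, -12.6, -18.3]
grip_width: 0.0132
gripper_force: 39.0
```

Emit:
send_rows([
  [12, [0, 0, 0], [0, 0, 0]],
  [12, [0, 0, 0], [0, 0, 0]],
])

```text
time: 13.65
eef_pos: [0.5687, -0.2024, 0.2325]
tcp_rot: [[0.948, -0.272, 0.163], [-0.317, -0.826, 0.467], [0.008, -0.494, -0.869]]
contact_force: [10.0, -11.3, -15.8]
grip_width: 0.0132
gripper_force: 39.2
```

```bash
python3 - <<'E'
from h import *
from cell import env
s=env.read_state(); R=np.array(s['tcp_rot']); print(s['wrist_torque'],s['grip_width'],s['joint_pos'].round(0))
print('rel FACE',Ro.from_matrix(FACE.T@R).as_rotvec().round(3),'nut rel tool mm',(R.T@(NW-s['eef_pos'])*1e3).round(1))
E
```

```text
[-4.48458332 -1.25344073 -1.33753105] 0.01319785612011812 [ 30.  29.  -0.  94. -32.  67. -63.]
rel FACE [-0.013  0.003  1.573] nut rel tool mm [-12.   -4.9  18.3]
```

Emit:
send_rows([
  [45, [0, 0, 0], [0, 0, 0]],
  [45, [0, 0, 0], [0, 0, 0]],
  [45, [0, 0, -30], [0, 0, 0]],
  [45, [0, 0, -45], [0, 0, 0]],
  [45, [0, 0, -45], [0, 0, 0]],
])

```text
time: 14.15
eef_pos: [0.5478, -0.253, 0.3385]
tcp_rot: [[0.951, -0.267, 0.155], [-0.309, -0.823, 0.477], [0.0, -0.502, -0.865]]
contact_force: [0.8, -0.8, 0.4]
grip_width: 0.0449
gripper_force: 0.0
```

```bash
python3 - <<'E'
from h import *
from cell import env,cams
s=env.read_state(); pic=cams.grab_frame('wrist'); f=pic['frame']; cv2.imwrite('pics/w8.png',f[:,:,::-1])
h=cv2.cvtColor(f,cv2.COLOR_RGB2HSV)
e=wproj(pic,s,NW+.012*NV)[0]; ex=wproj(pic,s,NW+Rz@[.03,0,0])[0]; g=wproj(pic,s,NW-.037*NV+Rz@[.045,0,0])[0]; print('pred centre',e,'yellow',ex,'green',g)
for nm,m in(('yellow',cv2.inRange(h,(22,150,120),(34,255,255))),('green',cv2.inRange(h,(45,120,80),(85,255,255))),('black',cv2.inRange(f,(0,0,0),(28,28,28)))):
    n,l,st,c=cv2.connectedComponentsWithStats(m)
    for i in range(1,n):
        if st[i][4]>25 and np.hypot(*(c[i]-e))<75:
            ys,xs=np.where(l==i); vx,vy,_,_=cv2.fitLine(np.c_[xs,ys].astype('float32'),2,0,.01,.01).ravel(); print(nm,st[i],c[i].round(1),(vx,vy))
# expected image direction of stand x at bar top
a,b=[wproj(pic,s,NW+.012*NV+Rz@[d,0,0])[0] for d in(-.03,.03)]; print('exp dir',(b-a)/np.linalg.norm(b-a), 'U dir',wproj(pic,s,NW+Rz@U*.03)[0]-wproj(pic,s,NW)[0])
print(s['eef_pos'],s['time'],Ro.from_matrix(FACE.T@np.array(s['tcp_rot'])).as_rotvec())
E
```

```text
pred centre [251.14640023 204.54084718] yellow [251.26785252 167.61981803] green [251.3253391  145.04372991]
yellow [247 164  21  19 326] [257.9 173.4] (np.float32(0.42625448), np.float32(-0.9046033))
yellow [268 177  11  34 188] [273.1 194.2] (np.float32(0.037954822), np.float32(-0.99927944))
yellow [238 181  12  32 184] [244.6 196.4] (np.float32(0.11728832), np.float32(0.9930979))
green [252 149  13  14 151] [257.7 155.1] (np.float32(0.013216663), np.float32(0.9999127))
black [254 184  12  50 152] [262.5 212.2] (np.float32(0.05854543), np.float32(-0.99828476))
exp dir [ 0.0035252  -0.99999379] U dir [-33.09898987  -0.13110349]
[ 0.5477612  -0.2530136   0.33854383] 14.15 [2.16652395e-03 8.09625331e-04 1.56859214e+00]
```

```bash
python3 - <<'E'
from h import *
k=W(knob(2.82))+[0,-.010,.006]; print(k)
plan([([k[0],k[1],.38],DOWN)],dr=.145)
E
```

```text
[ 0.50501721 -0.10185818  0.272105  ]
t 14.2 p [ 0.5479 -0.2589  0.3453] j [ 34.  25.   2.  83. -30.  82. -65.] w 0.045202006792909345
[[-7.5, -11.3, 3.1], [-0.033, -0.035, -0.128]]
[[-5.9, -12.2, 2.8], [-0.034, -0.034, -0.127]]
[[-4.1, -13.0, 2.7], [-0.033, -0.035, -0.128]]
[[-2.4, -13.4, 2.3], [-0.033, -0.035, -0.128]]
[[-0.6, -13.7, 1.9], [-0.034, -0.034, -0.128]]
[[1.3, -13.8, 1.5], [-0.033, -0.035, -0.127]]
[[3.0, -13.5, 0.9], [-0.033, -0.035, -0.128]]
[[4.7, -13.0, 0.3], [-0.034, -0.034, -0.128]]
[[6.4, -12.3, -0.3], [-0.033, -0.035, -0.128]]
[[7.9, -11.4, -0.9], [-0.033, -0.035, -0.127]]
[[9.2, -10.3, -1.6], [-0.034, -0.035, -0.128]]
[[10.3, -8.9, -2.2], [-0.033, -0.034, -0.128]]
-- [ 0.505 -0.102  0.38 ]
```

Emit:
send_rows([
  [55, [-7.5, -11, 3], [-0.033, -0.035, -0.128]],
  [55, [-6, -12, 3], [-0.034, -0.034, -0.128]],
  [55, [-4, -13, 2.5], [-0.033, -0.035, -0.128]],
  [55, [-2.5, -13.5, 2.5], [-0.033, -0.035, -0.128]],
  [55, [-0.5, -13.5, 2], [-0.034, -0.034, -0.128]],
])

```text
time: 14.7
eef_pos: [0.53, -0.1877, 0.3519]
tcp_rot: [[0.935, 0.353, -0.007], [0.336, -0.884, 0.324], [0.108, -0.306, -0.946]]
contact_force: [-0.0, -0.7, 0.7]
grip_width: 0.0548
gripper_force: 0.0
```

Emit:
send_rows([
  [55, [1, -14, 1.5], [-0.033, -0.035, -0.128]],
  [55, [3, -13.5, 1], [-0.033, -0.035, -0.128]],
  [55, [5, -13, 0], [-0.034, -0.034, -0.128]],
  [55, [6.5, -12, 0], [-0.033, -0.035, -0.128]],
  [55, [8, -11.5, -1], [-0.033, -0.035, -0.128]],
])

```text
time: 15.2
eef_pos: [0.512, -0.122, 0.367]
tcp_rot: [[0.532, 0.846, -0.036], [0.845, -0.527, 0.096], [0.062, -0.082, -0.995]]
contact_force: [-0.1, -0.6, -0.5]
grip_width: 0.0549
gripper_force: 0.0
```

Emit:
send_rows([
  [55, [9, -10.5, -1.5], [-0.034, -0.035, -0.128]],
  [55, [10.5, -9, -2], [-0.033, -0.034, -0.128]],
  [55, [0, 0, 0], [0, 0, 0]],
  [55, [0, 0, 0], [0, 0, 0]],
])

```text
time: 15.6
eef_pos: [0.5044, -0.0963, 0.3726]
tcp_rot: [[0.305, 0.952, -0.005], [0.952, -0.305, 0.007], [0.005, -0.007, -1.0]]
contact_force: [0.5, -0.3, -0.1]
grip_width: 0.0549
gripper_force: 0.0
```

```bash
python3 - <<'E'
from h import *
from cell import env,cams
s=env.read_state();pic=cams.grab_frame('wrist'); f=pic['frame'].astype(int); cv2.imwrite('pics/w9.png',f[:,:,::-1])
m=(f[:,:,0]>130)&(f[:,:,1]<70)&(f[:,:,2]<70); n,l,st,c=cv2.connectedComponentsWithStats(m.astype('uint8'))
print([(st[i],c[i].round(1)) for i in range(1,n) if st[i][4]>60])
for th in(2.6,2.75,2.82,2.9):print(th,wproj(pic,s,W(knob(th))+[0,-.0126,.007])[0].round(1))
k=W(knob(2.82))+[0,-.010,.006]
plan([([k[0],k[1],k[2]+.008],DOWN)],step=40)
E
```

```text
[(array([168,   0,  11,  79, 670], dtype=int32), array([172.9,  38.9])), (array([376,  21,  30,  32, 723], dtype=int32), array([390.1,  35.7])), (array([ 235,  205,   38,   39, 1009], dtype=int32), array([253.8, 219.5]))]
2.6 [254.7 238.2]
2.75 [254.9 221.9]
2.82 [254.9 214.6]
2.9 [255.  206.7]
t 15.65 p [ 0.5045 -0.0971  0.3722] j [ 18.  11. -16.  93.   3.  76. -16.] w 0.054675110601997215
[[-1.6, 0.9, 30.7], [-0.003, -0.002, 0.002]]
[[-1.5, 0.8, 30.7], [-0.002, -0.001, 0.001]]
[[-1.5, 0.8, 30.7], [-0.003, -0.002, 0.002]]
-- [ 0.505 -0.102  0.28 ][ WARN:0@0.422] global loadsave.cpp:1063 imwrite_ Unsupported depth image for selected encoder is fallbacked to CV_8U.
```

Emit:
send_rows([
  [55, [-1.5, 1, 31], [0, 0, 0]],
  [55, [-1.5, 0.5, 31], [0, 0, 0]],
  [55, [-1.5, 0.5, 31], [0, 0, 0]],
  [28, [0, 0, 0], [0, 0, 0]],
  [28, [0, 0, 0], [0, 0, 0]],
], newtons=25)

```text
time: 16.15
eef_pos: [0.5043, -0.1019, 0.2788]
tcp_rot: [[0.306, 0.952, -0.008], [0.952, -0.306, 0.007], [0.004, -0.01, -1.0]]
contact_force: [-6.1, -7.3, -13.2]
grip_width: 0.0292
gripper_force: 28.1
```

Emit:
send_rows([
  [28, [0, 0, 0], [0, 0, 0]],
])

```text
time: 16.25
eef_pos: [0.5042, -0.1022, 0.279]
tcp_rot: [[0.306, 0.952, -0.008], [0.952, -0.306, 0.006], [0.004, -0.009, -1.0]]
contact_force: [-1.0, -4.8, -10.5]
grip_width: 0.0295
gripper_force: 28.6
```

```bash
python3 - <<'E'
from h import *
a=np.r_[2.82,np.arange(2.55,0,-.27),0]
for x,y in zip(a,a[1:]): print(round(y,2),((knob(y)-knob(x))*1e3).round(0))
print('net',(knob(0)-knob(2.82))*1e3)
E
```

```text
2.55 [  0. -19.  13.]
2.28 [  0. -22.   7.]
2.01 [  0. -23.   1.]
1.74 [  0. -22.  -5.]
1.47 [  0. -20. -11.]
1.2 [  0. -17. -16.]
0.93 [  0. -12. -20.]
0.66 [  0.  -6. -22.]
0.39 [  0.  -0. -23.]
0.12 [  0.   6. -22.]
0.0 [ 0.  5. -9.]
net [   0.         -130.01714607 -106.08834316]
```

Emit:
send_rows([
  [28, [-19, 0, -13], [0, 0, 0]],
  [28, [-22, 0, -7], [0, 0, 0]],
  [28, [-23, 0, -1], [0, 0, 0]],
  [28, [-22, 0, 5], [0, 0, 0]],
  [28, [-20, 0, 11], [0, 0, 0]],
])

```text
time: 16.75
eef_pos: [0.4717, -0.202, 0.2867]
tcp_rot: [[0.304, 0.953, -0.005], [0.953, -0.304, 0.007], [0.005, -0.007, -1.0]]
contact_force: [-10.6, 2.8, 12.0]
grip_width: 0.0289
gripper_force: 31.0
```

Emit:
send_rows([
  [28, [-17, 0, 16], [0, 0, 0]],
  [28, [-12, 0, 20], [0, 0, 0]],
  [28, [-6, 0, 22], [0, 0, 0]],
  [28, [0, 0, 23], [0, 0, 0]],
  [28, [6, 0, 22], [0, 0, 0]],
])

```text
time: 17.25
eef_pos: [0.4609, -0.2343, 0.1813]
tcp_rot: [[0.31, 0.951, -0.007], [0.951, -0.31, 0.002], [-0.001, -0.007, -1.0]]
contact_force: [-9.7, -11.5, 5.1]
grip_width: 0.0293
gripper_force: 48.0
```

Emit:
send_rows([
  [28, [5, 0, 9], [0, 0, 0]],
  [28, [0, 0, 0], [0, 0, 0]],
])

```text
time: 17.45
eef_pos: [0.4625, -0.2288, 0.1711]
tcp_rot: [[0.309, 0.951, -0.009], [0.951, -0.309, 0.002], [-0.001, -0.009, -1.0]]
contact_force: [-7.5, -17.2, -7.4]
grip_width: 0.0294
gripper_force: 43.9
```

Emit:
send_rows([
  [28, [2, 0, 3], [0, 0, 0]],
  [28, [0, 0, 0], [0, 0, 0]],
  [60, [0, 0, 0], [0, 0, 0]],
  [60, [0, 0, 0], [0, 0, 0]],
  [60, [0, 0, -20], [0, 0, 0]],
])

```text
time: 17.95
eef_pos: [0.4649, -0.2214, 0.1877]
tcp_rot: [[0.304, 0.953, -0.008], [0.953, -0.303, 0.008], [0.006, -0.01, -1.0]]
contact_force: [-0.2, 0.2, -0.3]
grip_width: 0.0593
gripper_force: 0.0
```

Emit:
send_rows([
  [60, [0, -2, -50], [0, 0, 0]],
  [60, [0, 0, 0], [0, 0, 0]],
  [60, [0, 0, 0], [0, 0, 0]],
])

```text
time: 18.25
eef_pos: [0.4651, -0.2217, 0.2402]
tcp_rot: [[0.303, 0.953, -0.002], [0.953, -0.303, 0.006], [0.005, -0.003, -1.0]]
contact_force: [0.1, -0.4, -0.7]
grip_width: 0.06
gripper_force: 0.0
```

```bash
python3 - <<'E'
from h import *
from cell import env,cams
s=env.read_state();pic=cams.grab_frame('wrist'); print(s['eef_pos'],s['time'],s['contact_force'])
def red(f):
    f=f.astype(int);m=(f[:,:,0]>130)&(f[:,:,1]<70)&(f[:,:,2]<70); n,l,st,c=cv2.connectedComponentsWithStats(m.astype('uint8'))
    return [(st[i],c[i].round(1)) for i in range(1,n) if st[i][4]>60]
print('now',red(pic['frame']))
w2=cv2.resize(cv2.imread('pics/w2.png'),(512,384))[:,:,::-1]; print('w2',red(w2))
s2=dict(eef_pos=np.array([.46158,-.22596,.24093]),tcp_rot=np.array([[.312,.95,-.001],[.95,-.312,0],[0,-.001,-1]]))
for th in(0,.1,.2,.3): print(th,wproj(pic,s,W(knob(th))+[0,-.0126,.007])[0].round(1),wproj(pic,s2,W(knob(th))+[0,-.0126,.007])[0].round(1))
h=cams.grab_frame('scene')['frame']; cv2.imwrite('pics/end.png',h[:,:,::-1])
p=cams.grab_frame('side'); f0=cv2.imread('pics/side0.png')[:,:,::-1]
print('side red now',red(p['frame'])); print('side red then',red(f0))
E
```

```text
[ 0.46509202 -0.22173514  0.24022761] 18.25 [ 0.12668951 -0.43889117 -0.74485917]
now [(array([ 229,  146,   45,  105, 2963], dtype=int32), array([251. , 205.3])), (array([104, 210,  60,  19, 228], dtype=int32), array([132.7, 223. ]))]
w2 [(array([ 232,  136,   44,   96, 2567], dtype=int32), array([253.3, 189.6])), (array([106, 204,  58,  21, 247], dtype=int32), array([133.8, 218.6]))]
0 [252.3 226. ] [255.1 218.3]
0.1 [252.3 235.6] [255.2 227.8]
0.2 [252.2 244.9] [255.3 237. ]
0.3 [252.2 253.8] [255.4 245.8]
side red now [(array([338,  44,  23,  11, 120], dtype=int32), array([350.3,  49.9])), (array([266, 221,  20,  26,  80], dtype=int32), array([276.1, 234. ]))]
side red then [(array([338,  45,  23,  10, 115], dtype=int32), array([350.5,  50. ])), (array([266, 221,  20,  26,  88], dtype=int32), array([275.8, 233.9])), (array([233, 230,  15,   9,  75], dtype=int32), array([240.5, 234.9]))]
```

Emit:
send_rows([
  [0, [-4, 0, 10], [0, 0, 0]],
  [0, [0, 0, 8], [0, 0, 0]],
  [0, [0, 0, 4], [0, 0, 0]],
  [0, [0, 0, 4], [0, 0, 0]],
  [0, [0, 0, 4], [0, 0, 0]],
])

```text
time: 18.9
eef_pos: [0.462, -0.2254, 0.2075]
tcp_rot: [[0.304, 0.953, -0.007], [0.953, -0.304, 0.007], [0.005, -0.009, -1.0]]
contact_force: [0.1, 0.6, 2.5]
grip_width: -0.0
gripper_force: 0.9
```

Emit:
send_rows([
  [0, [0, 0, 4], [0, 0, 0]],
  [0, [0, 0, 3], [0, 0, 0]],
])

```text
time: 19.1
eef_pos: [0.4622, -0.2254, 0.201]
tcp_rot: [[0.304, 0.953, -0.006], [0.953, -0.304, 0.007], [0.005, -0.008, -1.0]]
contact_force: [0.4, 0.7, 2.1]
grip_width: 0.0002
gripper_force: 0.9
```

Emit:
send_rows([
  [0, [0, 0, 3], [0, 0, 0]],
  [0, [0, 0, 2], [0, 0, 0]],
])

```text
time: 19.3
eef_pos: [0.4625, -0.2254, 0.197]
tcp_rot: [[0.304, 0.953, -0.005], [0.953, -0.304, 0.007], [0.005, -0.007, -1.0]]
contact_force: [-6.8, 3.1, 28.1]
grip_width: 0.0003
gripper_force: 11.9
```

Emit:
send_rows([
  [0, [0, 0, 2], [0, 0, 0]],
  [0, [0, 0, 2], [0, 0, 0]],
])

```text
time: 19.5
eef_pos: [0.4629, -0.2254, 0.1961]
tcp_rot: [[0.304, 0.953, -0.003], [0.953, -0.304, 0.006], [0.004, -0.005, -1.0]]
contact_force: [-18.0, 6.6, 63.2]
grip_width: 0.0001
gripper_force: 27.0
```

Emit:
send_rows([
  [0, [0, 0, -20], [0, 0, 0]],
  [60, [4, 0, -30], [0, 0, 0]],
  [60, [0, 0, 0], [0, 0, 0]],
  [60, [0, 0, 0], [0, 0, 0]],
  [60, [0, 0, 0], [0, 0, 0]],
])

```text
time: 20.0
eef_pos: [0.4628, -0.2219, 0.2412]
tcp_rot: [[0.304, 0.953, -0.008], [0.953, -0.304, 0.007], [0.005, -0.01, -1.0]]
contact_force: [-0.5, -0.6, -0.6]
grip_width: 0.058
gripper_force: 0.0
```

```bash
python3 - <<'E'
from h import *
from cell import env,cams
s=env.read_state();pic=cams.grab_frame('wrist'); print(s['eef_pos'],s['time'])
def red(f):
    f=f.astype(int);m=(f[:,:,0]>130)&(f[:,:,1]<70)&(f[:,:,2]<70); n,l,st,c=cv2.connectedComponentsWithStats(m.astype('uint8'))
    return [(st[i],c[i].round(1)) for i in range(1,n) if st[i][4]>60]
print('now',red(pic['frame']))
for th in(0,.1): print(th,wproj(pic,s,W(knob(th))+[0,-.0126,.007])[0].round(1))
# nut and caps
h=cv2.cvtColor(pic['frame'],cv2.COLOR_RGB2HSV)
for nm,lo,hi in(('yellow',(22,150,120),(34,255,255)),('green',(45,120,80),(85,255,255))):
    n,l,st,c=cv2.connectedComponentsWithStats(cv2.inRange(h,lo,hi)); print(nm,[(st[i][4],c[i].round(0)) for i in range(1,n) if st[i][4]>40])
for nm,X in(('nut',NW),('ptr',NW+Rz@[.03,0,0])): print(nm,wproj(pic,s,X)[0].round(0))
i=cams.grab_frame('side')['frame'];b=cv2.imread('pics/side0.png')[:,:,::-1]
# carton caps: colour blobs in side image
hs=cv2.cvtColor(i,cv2.COLOR_RGB2HSV)
f=cams.grab_frame('scene'); hs=cv2.cvtColor(f['frame'],cv2.COLOR_RGB2HSV)
for nm,lo,hi in(('yel',(22,150,100),(34,255,255)),('blue',(105,150,60),(125,255,255)),('red',(0,180,80),(6,255,255))):
    n,l,st,c=cv2.connectedComponentsWithStats(cv2.inRange(hs,lo,hi)); print(nm,[(st[k][4],c[k].round(0)) for k in range(1,n) if st[k][4]>60 and 150<c[k][0]<280 and 200<c[k][1]<320])
E
```

```text
[ 0.46283978 -0.22192776  0.24118746] 20.0
now [(array([ 233,  144,   44,   93, 2572], dtype=int32), array([254.8, 196.2])), (array([107, 208,  59,  20, 221], dtype=int32), array([135.5, 221.9]))]
0 [256.  224.3]
0.1 [256.  233.8]
yellow [(np.int32(698), array([448., 145.]))]
green [(np.int32(144), array([433., 110.]))]
nut [412. 136.]
ptr [455. 140.]
yel [(np.int32(227), array([205., 246.]))]
blue [(np.int32(237), array([200., 262.]))]
red [(np.int32(262), array([214., 273.]))]
```

```bash
python3 -c "
from cell import env
print(env.hand_in())"
```

```text
the job is handed in; nothing more can be done
None
```

I handed the job in at about 20 s of the 72 s allowed; it returned no verdict. My last camera checks showed all three caps in the carton, the nut's yellow end lined up with the green mark, the lever closed against its stop and the tray level (last seen just after lowering), with no bystander seen moved.

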